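Sort the oven-door hinges of the chromatograph by hand

TASK

Sort the spare oven-door hinges on the bench: put the two left-hand hinges into the long narrow tray and the two right-hand hinges into the squarish tray, one hinge in each compartment, standing flat on its foot plate on the tray floor. A hinge is left-hand if, seen with its upright wall on the far side, the round barrel is at your left, and right-hand if it is at your right; leave the symmetrical one, with its barrel in the middle, where it stands. Set the hinges down gently, do not drop them.

Things in the scene. Friction and masses are not known exactly. Their poses are not given: they have to be found in the camera images.
- left_hinge_1: left-hand hinge (wall on the far side: barrel at your left), grey cast aluminium, about 0.1 kg, standing on a foot plate 70 (x) x 40 (y) x 5 mm; upright wall to grip: full length, 10 mm thick (y +10 to +20 mm), top 46 mm up; round brass barrel 16 mm across, top 20 mm up, at x = -25, y = -10 mm. Origin: centre of the underside; x along the wall, z up
- left_hinge_2: left-hand hinge (wall on the far side: barrel at your left), grey cast aluminium, about 0.1 kg, standing on a foot plate 70 (x) x 40 (y) x 5 mm; upright wall to grip: full length, 10 mm thick (y +10 to +20 mm), top 46 mm up; round brass barrel 16 mm across, top 20 mm up, at x = -25, y = -10 mm. Origin: centre of the underside; x along the wall, z up
- right_hinge_1: right-hand hinge, its mirror image (wall on the far side: barrel at your right), grey cast aluminium, about 0.1 kg, standing on a foot plate 70 (x) x 40 (y) x 5 mm; upright wall to grip: full length, 10 mm thick (y +10 to +20 mm), top 46 mm up; round brass barrel 16 mm across, top 20 mm up, at x = +25, y = -10 mm. Origin: centre of the underside; x along the wall, z up
- right_hinge_2: right-hand hinge, its mirror image (wall on the far side: barrel at your right), grey cast aluminium, about 0.1 kg, standing on a foot plate 70 (x) x 40 (y) x 5 mm; upright wall to grip: full length, 10 mm thick (y +10 to +20 mm), top 46 mm up; round brass barrel 16 mm across, top 20 mm up, at x = +25, y = -10 mm. Origin: centre of the underside; x along the wall, z up
- plain_hinge: symmetrical hinge (barrel mid-length), stays put, grey cast aluminium, about 0.1 kg, standing on a foot plate 70 (x) x 40 (y) x 5 mm; upright wall to grip: full length, 10 mm thick (y +10 to +20 mm), top 46 mm up; round brass barrel 16 mm across, top 20 mm up, at x = 0, y = -10 mm. Origin: centre of the underside; x along the wall, z up
- long_tray: grey long narrow tray, 205 (x) x 74 (y) mm, a divider at x = 0 making two compartments end to end, each 95 (x) x 64 (y) mm inside, centres at x = -50 and +50 mm, y = 0; a hinge fits with its length along x, either way round. Floor 4 mm thick, walls and divider 5 mm thick, 18 mm high. Fixed to the bench, at the robot's left or right. Origin: centre of the underside, z up
- squarish_tray: grey squarish tray, 161 (x) x 105 (y) mm, a divider at x = 0 making two compartments side by side, each 73 (x) x 95 (y) mm inside, centres at x = -39 and +39 mm, y = 0; a hinge fits with its length along y, either way round. Floor 4 mm thick, walls and divider 5 mm thick, 18 mm high. Fixed to the bench, at the robot's left or right. Origin: centre of the underside, z up
There are look-alikes about, which are no part of the job. Leave any brown or green look-alike of the left_hinge_1 alone.

How it is judged:
By the outcome, as a careful person would: the job done as asked, in the order asked, and still so for the second after the job is handed in, with the robot touching nothing.
It also fails if it takes over 102 s, if anything falls off the work surface, if the arm or the gripper's body presses on something with over 40 N, if the wrist force passes 120 N, or if a joint passes its speed limit or range.

ROBOT

A 7-joint arm with a two-finger parallel gripper is mounted at the origin on the work surface. World frame = base frame: x ahead of the robot, y to its left, z up, the work surface at z = 0. Lengths are in m, angles in degrees, forces in N, time in s.
With the tool pointing down it reaches from about 0.425 to 0.875 m from the base axis. Payload 4.7 kg.
Tool frame: the origin (TCP) lies at the very end of the fingers, on their centre line; the grasp point (between the pads) lies 19 mm behind it; z points along the fingers, y is the direction in which the jaws open and shut (so a half turn about z gives the same grasp; the last joint's range is limited). The gripper opens to 87 mm and grips with 3 to 60 N. Pads are 19 mm wide; open, the fingers measure 117 mm over their backs; the gripper's body (75 mm by 190 mm) begins 51 mm behind the grasp point.
Start: joints at [71.74, 18.392, -4.016, 83.108, 1.295, 78.541, -3.26], TCP at [0.212, -0.614, 0.223] pointing down, gripper open.
Joint ranges: [-163.93, 163.93], [-17.29, 119.83], [-79.2, 71.16], [3.27, 140.29], [-89.18, 269.18], [5.43, 117.66], [-154.24, 154.24]. Speed limits (degrees/s): [147.25, 147.25, 180, 180, 180, 180, 180].

INTERFACE

Orientations are given as [roll, pitch, yaw] about the fixed x, y, z axes, in that order (R = Rz(yaw) Ry(pitch) Rx(roll)).
In Python, from cell import env gives the robot as it stands.
- The arm moves only by the tool servo_tool, never from a script. Its argument "increments" is a list that holds one entry, the list of rows, each a list of 7 numbers: the shift along the tool's x, y, z in m, then the turn, a rotation vector about the tool's x, y, z in degrees, then the opening, from -1 (shut) to 1 (fully open). In form: [[[dx, dy, dz, rx, ry, rz, fingers], ...]]. A call has 1 to 20 rows; each row is the pose to reach, as a shift and turn from the pose commanded when the call began, along the tool's axes at that moment; what a row does not reach only later rows make up. A row lasts 1/10 s, in which the tool goes at most 50 mm and 8.59 degrees, less where a joint would pass 70% of its speed; a pose out of reach is approached as far as the arm can. A call with a gripper value outside its range is refused whole. The fingers move at their own pace and stop on an object; "squeeze" is the grip in N (left out, the last holds). Time passes only in rows, so rows that repeat a pose let the fingers close. It gives the time, the measured TCP pose, the force and the opening at its end, in the units of the state.
- env.get_obs(): the state, without advancing time (a new reading comes with each control period).
- env.read_camera(name): name is "scene" or "top" or "wrist"; returns a dict with "frame" (400x640x3 uint8, blue, green, red), "intrinsics" (3x3 intrinsics, pixels), "D" ([k1, k2, p1, p2, k3] as OpenCV has them; the pictures are not rectified), "rvec" (rotation vector, rad) and "tvec" (3), from world to camera coordinates, as OpenCV has them. Camera axes: x right, y down, z forward; pixel columns grow to the right and rows downward; lengths in m; the calibration is good to about 2 mm. A picture is of the moment at which its call begins. There is no depth.
- env.sign_off(): hands the job in, once; it reports no verdict.
The state is a dict: "time_s": time; "qpos": joint angles; "joint_velocities": joint speeds; "effort": joint torques, N m; "tool_pos": TCP position; "tool_rot": TCP orientation; "force": force on the tool from outside, world axes, zero at the start; "wrist_torque": the same for the moment, N m; "grip_width": finger opening in m.
Only numpy, scipy, OpenCV 4.12 (cv2) and the standard library are available. Lean on these libraries where they do the work, as an engineer would, in place of code of your own. Each camera call takes 0.05 s, during which the arm holds its last target.

## Working session

There is one attempt and no reset: what is moved stays moved. The work goes in short steps, Python scripts to look and compute and a tool call to move; the robot and the scene stay as the last step left them, time stands still between calls to the robot, and variables do not carry over. Pictures are saved under pics/ and viewed, and the job is handed in when it is done.

Besides the shell and the picture viewer there is one more tool, called after ">>>" as name(argument=value, ...) on one line, values as JSON. servo_tool: Moves the arm, as the interface text tells. Its arguments: {"type":"object","properties":{"increments":{"type":"array","items":{"type":"array","items":{"type":"array","items":{"type":"number"}}}},"squeeze":{"type":"number"}},"required":["increments"]}

```bash
ls; mkdir -p pics; cat > h.py <<'E'
import numpy as np,cv2
from cell import env
np.set_printoptions(precision=4,suppress=True)
def cam(n):
    c=env.read_camera(n); np.savez('/tmp/%s.npz'%n,**{k:np.array(c[k]) for k in('frame','intrinsics','D','rvec','tvec')}); return c
def load(n): return dict(np.load('/tmp/%s.npz'%n))
def ray(c,uv):
    p=cv2.undistortPoints(np.array(uv,float).reshape(-1,1,2),np.array(c['intrinsics']),np.array(c['D'])).reshape(-1,2)
    R=cv2.Rodrigues(np.array(c['rvec'],float))[0];t=np.array(c['tvec'],float).ravel()
    d=np.c_[p,np.ones(len(p))]@R; return -R.T@t,d
def onz(c,uv,z):
    o,d=ray(c,uv); s=(z-o[2])/d[:,2]; return o+d*s[:,None]
def proj(c,P): return cv2.projectPoints(np.array(P,float).reshape(-1,3),np.array(c['rvec'],float),np.array(c['tvec'],float),np.array(c['intrinsics']),np.array(c['D']))[0].reshape(-1,2)
E
python3 - <<'E'
from h import *
o=env.get_obs(); print(o)
for n in('scene','top','wrist'):
    c=cam(n); cv2.imwrite('pics/%s0.png'%n,c['frame']); print(n,ray(c,[[320,200]]))
E
```

```text
pics
{'time_s': 0.0, 'qpos': array([71.7408, 18.4392, -4.0171, 83.1762,  1.2954, 78.5384, -3.259 ]), 'joint_velocities': array([-0.0782,  0.0885,  0.0276,  0.0669, -0.0443,  0.0156, -0.019 ]), 'effort': array([  0.0016, -49.1289,  -0.4029, -31.2528,  -0.0639,   0.0438,
         0.0001]), 'tool_pos': array([ 0.2121, -0.6138,  0.2214]), 'tool_rot': array([-179.8915,    0.0056,   19.0716]), 'force': array([-0.4718,  0.2351, -0.3635]), 'wrist_torque': array([ 0.0065,  0.019 , -0.0314]), 'grip_width': 0.08712762237187406}
scene (array([0.8672, 0.4899, 0.6973]), array([[-0.4216, -0.5411, -0.7276]]))
top (array([ 0.4105, -0.0024,  0.7695]), array([[ 0.1012, -0.0132, -0.9948]]))
wrist (array([ 0.291 , -0.587 ,  0.3839]), array([[-0.275 , -0.0852, -0.9578]]))
```

View pics/scene0.png

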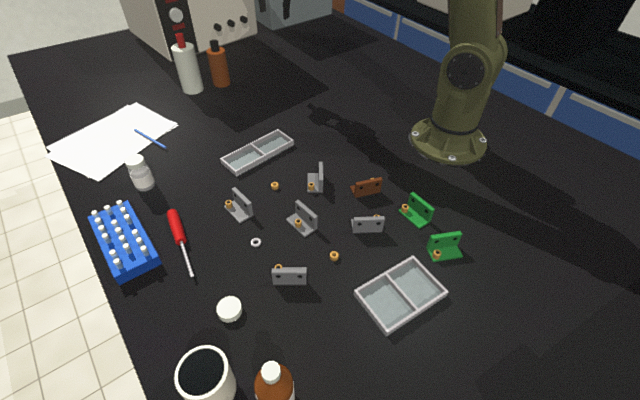

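View pics/top0.png

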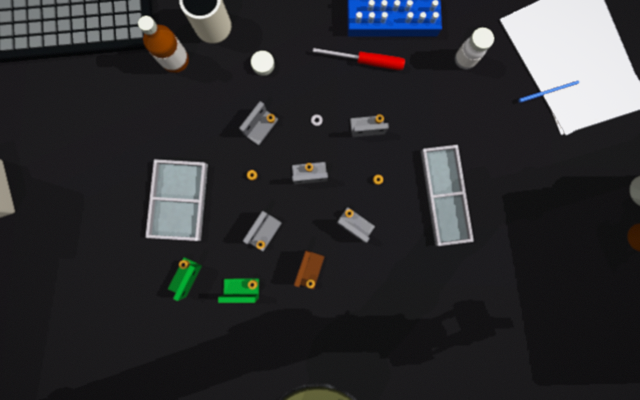

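View pics/wrist0.png

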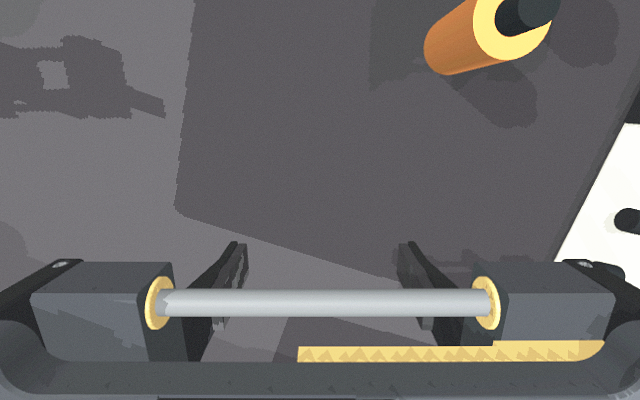

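```bash
python3 - <<'E'
from h import *
c=load('top'); f=c['frame']
cr=f[90:260,220:400]; cv2.imwrite('pics/crop1.png',cv2.convertScaleAbs(cv2.resize(cr,None,fx=3.4,fy=3.4,interpolation=cv2.INTER_CUBIC),alpha=1.2))
hsv=cv2.cvtColor(f,cv2.COLOR_BGR2HSV)
br=cv2.inRange(hsv,(15,120,120),(30,255,255))
n,l,s,ce=cv2.connectedComponentsWithStats(br)
for i in range(1,n):
    if s[i,4]>15: print('brass',ce[i],s[i,4],onz(c,ce[i],.02)[0])
g=cv2.inRange(hsv,(0,0,70),(180,70,255))
n,l,s,ce=cv2.connectedComponentsWithStats(g)
for i in range(1,n):
    if s[i,4]>150 and 80<ce[i][1]<260 and 100<ce[i][0]<500:
        r=cv2.minAreaRect(np.argwhere(l==i)[:,::-1].astype(np.float32)); print('grey',ce[i],s[i,4],r)
E
```

```text
brass [270.5957 117.8511] 47 [0.6628 0.0898 0.02  ]
brass [379.4    118.1111] 45 [ 0.6607 -0.1412  0.02  ]
brass [308.5778 166.7333] 45 [0.5571 0.0106 0.02  ]
brass [251.5135 174.5405] 74 [0.5417 0.1293 0.02  ]
brass [377.7273 178.9848] 66 [ 0.5296 -0.1338  0.02  ]
brass [348.5814 212.8372] 43 [ 0.4594 -0.0712  0.02  ]
brass [260.1458 244.5   ] 48 [0.397 0.111 0.02 ]
brass [183.3478 263.3478] 46 [0.3616 0.2652 0.02  ]
brass [310.2759 283.1379] 58 [0.3178 0.0096 0.02  ]
brass [252.0962 284.0769] 52 [0.318  0.1268 0.02  ]
grey [257.1794 123.9523] 797 ((258.8013000488281, 122.75982666015625), (26.494171142578125, 36.867549896240234), 37.405357360839844)
grey [366.3825 123.8664] 434 ((369.00347900390625, 123.04138946533203), (14.200778007507324, 37.7026481628418), 85.2363510131836)
grey [447.2326 194.9291] 3753 ((447.189208984375, 194.87271118164062), (100.3164291381836, 37.86547088623047), 80.83765411376953)
grey [176.3039 199.9213] 4435 ((176.1748504638672, 199.84666442871094), (56.03422546386719, 81.44967651367188), 5.389311790466309)
grey [309.0593 171.8222] 523 ((309.0148620605469, 171.14852905273438), (17.01513671875, 35.42332458496094), 84.2894058227539)
grey [262.1851 229.4434] 751 ((261.67059326171875, 231.51763916015625), (23.622520446777344, 37.274497985839844), 32.47119140625)
grey [357.0695 225.7797] 590 ((356.62420654296875, 224.53692626953125), (36.373897552490234, 19.170026779174805), 34.99202346801758)
```

View pics/crop1.png

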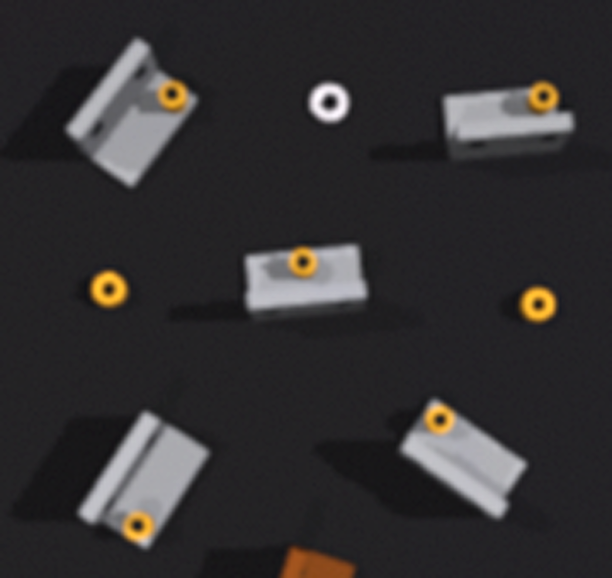

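```bash
cat >> h.py <<'E'
def tip(P,yaw):
    "increments in current tool axes from measured pose to P, yaw(deg)"
    from scipy.spatial.transform import Rotation as Ro
    o=env.get_obs(); R0=Ro.from_euler('xyz',o['tool_rot'],degrees=True)
    d=R0.inv().apply(np.array(P)-o['tool_pos'])
    best=None
    rv=(R0.inv()*Ro.from_euler('xyz',[180,0,yaw],degrees=True)).as_rotvec(degrees=True)
    return np.round(d,4),np.round(rv,2)
E
python3 - <<'E'
from h import *
c=load('top'); f=c['frame']; K=4
H={'A':(259,123),'B':(369,124),'C':(310,171),'D':(262,231),'E':(357,225),'LT':(447,195),'ST':(176,200)}
lsd=cv2.createLineSegmentDetector()
g=cv2.cvtColor(f,cv2.COLOR_BGR2GRAY)
for k,(u,v) in H.items():
    w=55 if 'T' in k else 24
    u0,v0=u-w,v-w
    im=cv2.resize(g[v0:v+w,u0:u+w],None,fx=K,fy=K,interpolation=cv2.INTER_CUBIC)
    L=lsd.detect(im)[0].reshape(-1,2,2)
    for s in L:
        p=(s+.5)/K-.5+[u0,v0]
        ln=np.hypot(*(p[1]-p[0]))
        if ln>(35 if 'T' in k else 18):
            W=onz(c,p,.018 if 'T' in k else .02); d=W[1]-W[0]
            print(k,p.round(1).tolist(),W[:,:2].round(4).tolist(),'len %.4f ang %.1f'%(np.hypot(d[0],d[1]),np.degrees(np.arctan2(d[1],d[0]))%180))
E
```

```text
A [[259.4, 100.7], [238.9, 127.2]] [[0.7004, 0.1136], [0.6429, 0.1563]] len 0.0716 ang 143.4
A [[258.5, 144.3], [277.7, 119.3]] [[0.6058, 0.1151], [0.6595, 0.0749]] len 0.0670 ang 143.2
A [[243.6, 130.1], [263.0, 104.8]] [[0.6365, 0.1465], [0.6914, 0.106]] len 0.0682 ang 143.6
A [[258.2, 120.9], [247.2, 135.4]] [[0.6563, 0.1159], [0.6251, 0.1389]] len 0.0388 ang 143.6
B [[379.4, 114.3], [356.5, 117.5]] [[0.6691, -0.1415], [0.6622, -0.0924]] len 0.0496 ang 98.0
B [[354.7, 130.7], [387.5, 127.8]] [[0.6335, -0.0878], [0.6394, -0.1578]] len 0.0703 ang 94.8
C [[324.6, 161.3], [292.1, 164.5]] [[0.5682, -0.0231], [0.5622, 0.045]] len 0.0684 ang 95.0
C [[293.5, 180.5], [326.4, 177.3]] [[0.5283, 0.0422], [0.5344, -0.0264]] len 0.0689 ang 95.1
D [[261.6, 210.7], [242.2, 240.4]] [[0.4661, 0.1082], [0.406, 0.1474]] len 0.0718 ang 146.9
D [[281.2, 222.0], [262.4, 210.2]] [[0.4423, 0.068], [0.4671, 0.1066]] len 0.0459 ang 57.3
D [[262.8, 250.6], [281.1, 222.8]] [[0.3846, 0.1054], [0.4408, 0.0682]] len 0.0674 ang 146.4
D [[247.4, 242.4], [265.9, 214.1]] [[0.4016, 0.1369], [0.459, 0.0993]] len 0.068
[... 1081 characters left out ...]
.5763, 0.333], [0.4155, 0.3447]] len 0.1612 ang 175.8
ST [[145.2, 237.3], [200.2, 240.6]] [[0.415, 0.344], [0.4067, 0.2331]] len 0.1113 ang 85.7
ST [[205.1, 161.9], [153.8, 158.8]] [[0.5698, 0.2262], [0.5773, 0.332]] len 0.1061 ang 85.9
ST [[157.3, 161.8], [200.8, 164.6]] [[0.5709, 0.3247], [0.5641, 0.235]] len 0.0899 ang 85.7
ST [[152.9, 198.9], [197.6, 201.7]] [[0.4934, 0.3311], [0.4864, 0.2399]] len 0.0914 ang 85.6
ST [[199.2, 239.9], [206.2, 163.3]] [[0.4081, 0.2352], [0.5667, 0.2238]] len 0.1590 ang 175.9
ST [[197.7, 199.1], [153.3, 196.4]] [[0.492, 0.2398], [0.4986, 0.3305]] len 0.0910 ang 85.8
ST [[188.5, 236.9], [148.6, 234.5]] [[0.4146, 0.2568], [0.4207, 0.3374]] len 0.0808 ang 85.7
```

```bash
python3 - <<'E'
from h import *
c=load('top')
bar={'A':((270.6,117.9),53.5,25),'B':((379.4,118.1),184.9,-25),'D':((260.1,244.5),56.6,-25),'E':((348.6,212.8),143.9,25)}
for k,(uv,n,xb) in bar.items():
    b=onz(c,uv,.02)[0,:2]; y=np.array([np.cos(np.radians(n)),np.sin(np.radians(n))]); x=np.array([y[1],-y[0]])
    print(k,'wall centre',b-xb*x/1000+.025*y)
top={'A':[[259.4,100.7],[238.9,127.2],[243.6,130.1],[263,104.8]],'D':[[261.6,210.7],[242.2,240.4],[247.4,242.4],[265.9,214.1]]}
for k,p in top.items(): W=onz(c,p,.046); print(k,W.mean(0), np.linalg.norm(W[0]-W[1]))
for k,p in {'B':[[354.7,130.7],[387.5,127.8]],'E':[[337.5,222.1],[365.7,242.1]]}.items(): W=onz(c,p,.046); print(k,W, W.mean(0))
print(tip([.64,-.12,.13],94.9)); print(env.get_obs()['time_s'])
E
```

```text
A wall centre [0.6574 0.1248]
B wall centre [ 0.6336 -0.1185]
D wall centre [0.4317 0.1182]
E wall centre [ 0.4245 -0.0767]
A [0.6589 0.1259 0.046 ] 0.06914730139172155
D [0.4324 0.1186 0.046 ] 0.06938713801006666
B [[ 0.6258 -0.0849  0.046 ]
 [ 0.6314 -0.1525  0.046 ]] [ 0.6286 -0.1187  0.046 ]
E [[ 0.4395 -0.0463  0.046 ]
 [ 0.3991 -0.1016  0.046 ]] [ 0.4193 -0.0739  0.046 ]
(array([ 0.5657, -0.3269,  0.0921]), array([ -0.08,  -0.05, -75.83]))
0.15
```

The candidates in the top view are:
- A (259,123): grey, wall upper left, barrel at the upper end, so right-hand.
- B (369,124): grey, wall at the image bottom, barrel at image right, so left-hand.
- C (310,171): grey, barrel mid-length, so plain. It stays.
- D (262,231): grey, wall upper left, barrel at the lower end, so left-hand.
- E (357,225): grey, wall lower left, barrel at the upper-left end, so right-hand.
- Greens at (184,278) and (240,290), brown at (310,270): leave alone. The loose brass rings at (251,174) and (378,179) and the white ring at (317,120) also stay.

The crop confirms this reading. The long tray is at (447,195) and the squarish tray at (176,200). I start with B.

>>> servo_tool(increments=[[[0.02, -0.012, 0.005, 0, 0, -5, 1], [0.06, -0.035, 0.015, 0, 0, -12, 1], [0.558, -0.324, 0.09, 0, 0, -75.8, 1], [0.558, -0.324, 0.09, 0, 0, -75.8, 1], [0.558, -0.324, 0.09, 0, 0, -75.8, 1], [0.558, -0.324, 0.09, 0, 0, -75.8, 1], [0.558, -0.324, 0.09, 0, 0, -75.8, 1], [0.558, -0.324, 0.09, 0, 0, -75.8, 1], [0.558, -0.324, 0.09, 0, 0, -75.8, 1], [0.558, -0.324, 0.09, 0, 0, -75.8, 1], [0.558, -0.324, 0.09, 0, 0, -75.8, 1], [0.558, -0.324, 0.09, 0, 0, -75.8, 1], [0.558, -0.324, 0.09, 0, 0, -75.8, 1], [0.558, -0.324, 0.09, 0, 0, -75.8, 1], [0.558, -0.324, 0.09, 0, 0, -75.8, 1], [0.558, -0.324, 0.09, 0, 0, -75.8, 1], [0.558, -0.324, 0.09, 0, 0, -75.8, 1], [0.558, -0.324, 0.09, 0, 0, -75.8, 1]]], squeeze=20)

```text
time_s: 1.95
tool_pos: [0.6331, -0.128, 0.1326]
tool_rot: [-180.0, 0.1, 94.7]
force: [0.1, 0.9, 0.2]
grip_width: 0.087
```

```bash
python3 - <<'E'
from h import *
print(env.get_obs()); print(tip([.6336,-.1185,.021],94.9))
c=cam('wrist'); cv2.imwrite('pics/w1.png',c['frame'])
E
```

```text
{'time_s': 1.95, 'qpos': array([ 33.3877,  24.1103, -31.3494,  89.2563,  13.1208,  70.3254,
         4.5269]), 'joint_velocities': array([ 0.105 , -0.1655, -0.3316, -0.0976, -0.1811, -0.0939, -0.0854]), 'effort': array([ -0.4709, -48.3614,  -6.6917, -29.1877,  -0.0809,   0.0386,
         0.0026]), 'tool_pos': array([ 0.6331, -0.128 ,  0.1326]), 'tool_rot': array([-179.9759,    0.0692,   94.7052]), 'force': array([0.1407, 0.8649, 0.2037]), 'wrist_torque': array([-0.0254, -0.0819,  0.0065]), 'grip_width': 0.08704487980641751}
(array([0.0096, 0.0013, 0.1116]), array([-0.02,  0.07, -0.19]))
```

View pics/w1.png

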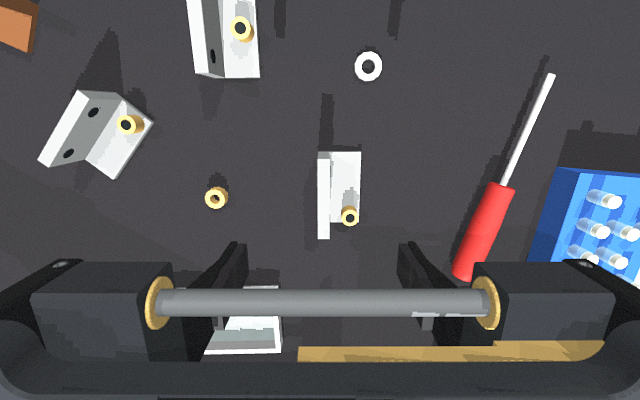

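The wrist view shows B at (340,195). Its wall top is near column 323, in line with the jaw centre at 320, and the barrel is at (350,217). I descend and grip.

>>> servo_tool(increments=[[[0.0096, 0.0013, 0.02, 0, 0, 0, 1], [0.0096, 0.0013, 0.05, 0, 0, 0, 1], [0.0096, 0.0013, 0.08, 0, 0, 0, 1], [0.0096, 0.0013, 0.1, 0, 0, 0, 1], [0.0096, 0.0013, 0.1105, 0, 0, 0, 1], [0.0096, 0.0013, 0.1105, 0, 0, 0, 1], [0.0096, 0.0013, 0.1105, 0, 0, 0, -1], [0.0096, 0.0013, 0.1105, 0, 0, 0, -1], [0.0096, 0.0013, 0.1105, 0, 0, 0, -1], [0.0096, 0.0013, 0.1105, 0, 0, 0, -1], [0.0096, 0.0013, 0.1105, 0, 0, 0, -1], [0.0096, 0.0013, 0.1105, 0, 0, 0, -1], [0.0096, 0.0013, 0.1105, 0, 0, 0, -1], [0.0096, 0.0013, 0.1105, 0, 0, 0, -1], [0.0096, 0.0013, 0.1105, 0, 0, 0, -1], [0.0096, 0.0013, 0.1105, 0, 0, 0, -1]]], squeeze=20)

```text
time_s: 3.6
tool_pos: [0.6343, -0.1161, 0.022]
tool_rot: [-180.0, 0.0, 94.9]
force: [-0.2, -0.1, 0.1]
grip_width: 0.0152
```

>>> servo_tool(increments=[[[0, 0, 0, 0, 0, 0, -1], [0, 0, 0, 0, 0, 0, -1], [0, 0, 0, 0, 0, 0, -1], [0, 0, 0, 0, 0, 0, -1], [0, 0, -0.01, 0, 0, 0, -1], [0, 0, -0.03, 0, 0, 0, -1], [0, 0, -0.06, 0, 0, 0, -1], [0, 0, -0.06, 0, 0, 0, -1]]], squeeze=25)

```text
time_s: 4.4
tool_pos: [0.6378, -0.1162, 0.0873]
tool_rot: [179.5, 0.1, 94.9]
force: [0.8, 0.4, -1.0]
grip_width: 0.01
```

```bash
python3 - <<'E'
from h import *
c=cam('wrist'); cv2.imwrite('pics/w2.png',c['frame']);c=cam('top'); cv2.imwrite('pics/t2.png',c['frame'])
print(env.get_obs()['force'],tip([.5443,-.2594,.09],6.3))
E
```

```text
[ 0.2838 -0.3711 -1.1046] (array([-0.1349, -0.1025, -0.0069]), array([ 0.13, -0.05, 88.56]))
```

View pics/w2.png

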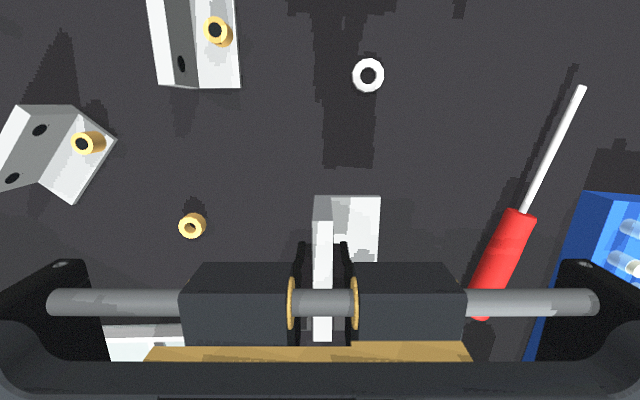

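The wrist view shows the wall at (322,270) held between the pads, with the hinge lifted level. The opening reads 10 mm. I carry it to the far compartment of the long tray.

>>> servo_tool(increments=[[[-0.012, -0.009, 0, 0, 0, 8, -1], [-0.024, -0.018, 0, 0, 0, 16, -1], [-0.037, -0.028, 0, 0, 0, 24, -1], [-0.049, -0.037, 0, 0, 0, 32, -1], [-0.061, -0.046, 0, 0, 0, 40, -1], [-0.073, -0.056, 0, 0, 0, 48, -1], [-0.085, -0.065, 0, 0, 0, 56, -1], [-0.098, -0.074, 0, 0, 0, 64, -1], [-0.11, -0.083, 0, 0, 0, 72, -1], [-0.122, -0.093, 0, 0, 0, 80, -1], [-0.134, -0.102, 0, 0, 0, 88.5, -1], [-0.134, -0.102, 0, 0, 0, 88.5, -1], [-0.134, -0.102, 0, 0, 0, 88.5, -1], [-0.134, -0.102, 0, 0, 0, 88.5, -1], [-0.134, -0.102, 0, 0, 0, 88.5, -1]]])

```text
time_s: 6.0
tool_pos: [0.5446, -0.257, 0.0818]
tool_rot: [-180.0, -0.0, 6.6]
force: [-0.7, 0.4, -1.5]
grip_width: 0.0096
```

```bash
python3 - <<'E'
from h import *
c=cam('top'); cv2.imwrite('pics/t3.png',cv2.resize(c['frame'][100:300,340:580],None,fx=3,fy=3))
o=env.get_obs();print(o['force'],o['tool_pos'],o['qpos'],tip([.5443,-.2594,.027],6.3))
E
```

```text
[-0.3405 -0.0436 -1.1452] [ 0.5446 -0.2573  0.0819] [ 34.1619  19.3284 -13.5847  99.0913   5.0115  62.1787 -64.5095] (array([-0.0005,  0.0021,  0.0549]), array([-0.03, -0.01,  0.22]))
```

View pics/t3.png

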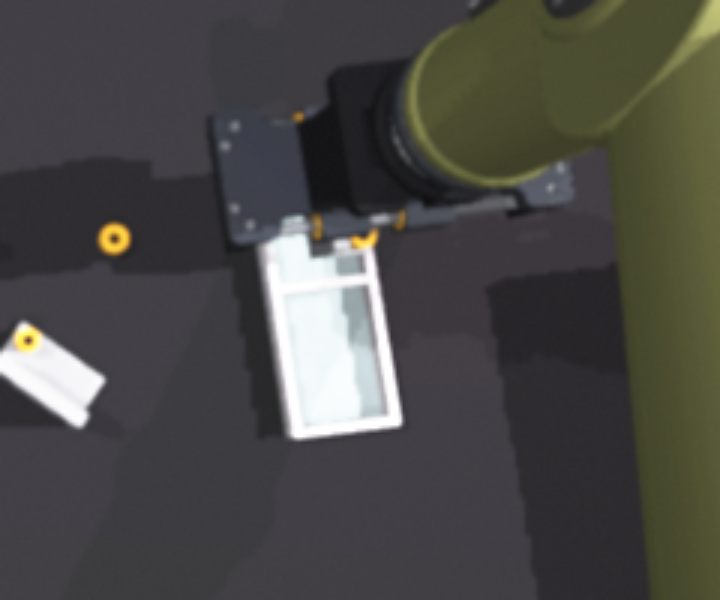

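>>> servo_tool(increments=[[[0, 0.002, 0.015, 0, 0, 0, -1], [0, 0.002, 0.03, 0, 0, 0, -1], [0, 0.002, 0.042, 0, 0, 0, -1], [0, 0.002, 0.05, 0, 0, 0, -1], [0, 0.002, 0.053, 0, 0, 0, -1], [0, 0.002, 0.055, 0, 0, 0, -1], [0, 0.002, 0.055, 0, 0, 0, -1], [0, 0.002, 0.055, 0, 0, 0, -1]]])

```text
time_s: 6.85
tool_pos: [0.5448, -0.2605, 0.0276]
tool_rot: [180.0, -0.1, 6.4]
force: [-0.4, -0.3, -0.6]
grip_width: 0.0097
```

>>> servo_tool(increments=[[[0, 0, 0.0007, 0, 0, 0, -1], [0, 0, 0.0014, 0, 0, 0, -1], [0, 0, 0.002, 0, 0, 0, -1], [0, 0, 0.002, 0, 0, 0, -1]]])

```text
time_s: 7.25
tool_pos: [0.5446, -0.2605, 0.0259]
tool_rot: [180.0, -0.0, 6.4]
force: [-1.9, 1.3, 4.6]
grip_width: 0.0099
```

>>> servo_tool(increments=[[[0, 0, 0.001, 0, 0, 0, -0.2], [0, 0, 0.001, 0, 0, 0, -0.2], [0, 0, 0.001, 0, 0, 0, -0.2], [0, 0, 0.001, 0, 0, 0, -0.2], [0, 0, 0.001, 0, 0, 0, -0.2], [0, 0, -0.02, 0, 0, 0, -0.2], [0, 0, -0.06, 0, 0, 0, -0.2], [0, 0, -0.09, 0, 0, 0, 1], [0, 0, -0.09, 0, 0, 0, 1]]])

```text
time_s: 8.15
tool_pos: [0.5476, -0.2616, 0.1204]
tool_rot: [179.7, -0.5, 6.4]
force: [0.8, 0.5, 0.1]
grip_width: 0.0439
```

```bash
python3 - <<'E'
from h import *
o=env.get_obs();print(o['force'],o['tool_pos'],o['qpos'],tip([.4317,.1182,.12],146.6))
E
```

```text
[0.7841 0.5342 0.1319] [ 0.5476 -0.2616  0.1204] [ 34.5007  17.3413 -13.6586  96.8828   4.4758  65.765  -63.9932] (array([-0.0731, -0.3904, -0.0022]), array([   0.68,    0.15, -140.23]))
```

>>> servo_tool(increments=[[[-0.004, -0.023, 0, 0, 0, -8.3, 1], [-0.008, -0.046, 0, 0, 0, -16.5, 1], [-0.013, -0.069, 0, 0, 0, -24.8, 1], [-0.017, -0.092, 0, 0, 0, -33, 1], [-0.021, -0.115, 0, 0, 0, -41.3, 1], [-0.026, -0.138, 0, 0, 0, -49.5, 1], [-0.03, -0.16, 0, 0, 0, -57.8, 1], [-0.034, -0.184, 0, 0, 0, -66, 1], [-0.039, -0.207, 0, 0, 0, -74.3, 1], [-0.043, -0.23, 0, 0, 0, -82.5, 1], [-0.047, -0.253, 0, 0, 0, -90.8, 1], [-0.052, -0.276, 0, 0, 0, -99, 1], [-0.056, -0.299, 0, 0, 0, -107.3, 1], [-0.06, -0.322, 0, 0, 0, -115.5, 1], [-0.065, -0.345, 0, 0, 0, -123.8, 1], [-0.069, -0.368, 0, 0, 0, -132, 1], [-0.073, -0.39, 0, 0, 0, -140.2, 1], [-0.073, -0.39, 0, 0, 0, -140.2, 1], [-0.073, -0.39, 0, 0, 0, -140.2, 1], [-0.073, -0.39, 0, 0, 0, -140.2, 1]]])

```text
time_s: 10.15
tool_pos: [0.4286, 0.118, 0.1147]
tool_rot: [-180.0, -0.0, 146.4]
force: [-0.1, -0.5, -0.0]
grip_width: 0.0868
```

```bash
python3 - <<'E'
from h import *
c=cam('wrist'); cv2.imwrite('pics/w4.png',c['frame']);c=cam('scene'); cv2.imwrite('pics/s4.png',c['frame'])
o=env.get_obs();print(o['time_s'],o['force'],o['tool_pos'],o['tool_rot'],o['qpos'],tip([.432,.1184,.0215],146.6))
E
```

```text
10.25 [ 0.8735 -1.2522  0.7831] [0.4287 0.1181 0.1148] [-179.9803   -0.0079  146.4037] [ 22.2514  -0.3759 -40.4664 117.3959  -0.2673  62.9107  38.3111] (array([-0.0026,  0.0021,  0.0933]), array([-0.02, -0.01, -0.2 ]))
```

View pics/w4.png

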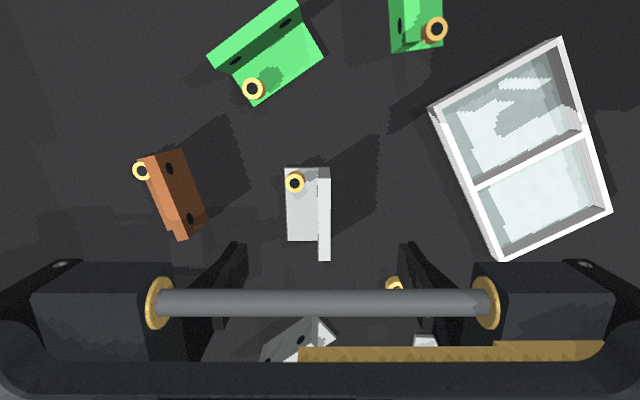

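View pics/s4.png

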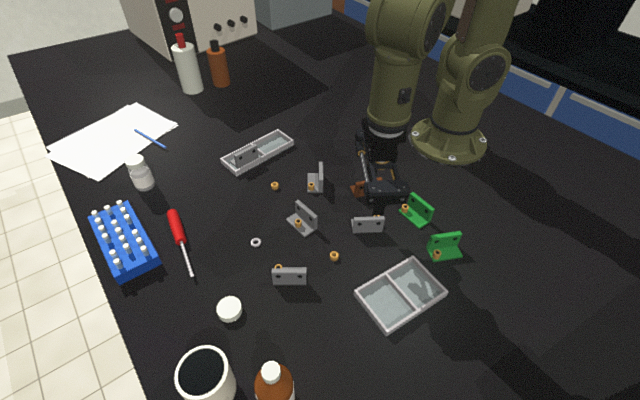

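The scene view shows B upright in the tray's far compartment at (245,155). The wrist view shows D at (308,210), wall at column 324 and barrel at (294,183). Looking towards the wall, the barrel is on the left, so it is left-hand.

>>> servo_tool(increments=[[[-0.0026, 0.002, 0.02, 0, 0, 0, 1], [-0.0026, 0.002, 0.05, 0, 0, 0, 1], [-0.0026, 0.002, 0.075, 0, 0, 0, 1], [-0.0026, 0.002, 0.088, 0, 0, 0, 1], [-0.0026, 0.002, 0.0925, 0, 0, 0, 1], [-0.0026, 0.002, 0.0925, 0, 0, 0, 1], [-0.0026, 0.002, 0.0925, 0, 0, 0, -1], [-0.0026, 0.002, 0.0925, 0, 0, 0, -1], [-0.0026, 0.002, 0.0925, 0, 0, 0, -1], [-0.0026, 0.002, 0.0925, 0, 0, 0, -1], [-0.0026, 0.002, 0.0925, 0, 0, 0, -1], [-0.0026, 0.002, 0.0925, 0, 0, 0, -1], [-0.0026, 0.002, 0.0925, 0, 0, 0, -1], [-0.0026, 0.002, 0.0925, 0, 0, 0, -1], [-0.0026, 0.002, 0.0925, 0, 0, 0, -1], [-0.0026, 0.002, 0.0925, 0, 0, 0, -1], [-0.0026, 0.002, 0.0925, 0, 0, 0, -1], [-0.0026, 0.002, 0.0925, 0, 0, 0, -1], [-0.0026, 0.002, 0.0925, 0, 0, 0, -1], [-0.0026, 0.002, 0.0925, 0, 0, 0, -1]]])

```text
time_s: 12.25
tool_pos: [0.4316, 0.1194, 0.0224]
tool_rot: [-180.0, -0.0, 146.6]
force: [0.8, 0.4, -2.1]
grip_width: 0.0101
```

>>> servo_tool(increments=[[[0, 0, -0.01, 0, 0, 0, -1], [0, 0, -0.03, 0, 0, 0, -1], [0, 0, -0.06, 0, 0, 0, -1], [0, 0, -0.075, 0, 0, 0, -1], [0, 0, -0.075, 0, 0, 0, -1]]])

```text
time_s: 12.75
tool_pos: [0.4338, 0.1199, 0.1003]
tool_rot: [179.8, 0.3, 146.6]
force: [0.4, -0.4, -1.6]
grip_width: 0.0099
```

```bash
python3 - <<'E'
from h import *
o=env.get_obs();print(o['time_s'],o['force'],o['tool_pos'],o['tool_rot'],tip([.4481,-.3002,.1],6.3))
E
```

```text
12.75 [ 0.3786 -0.4033 -1.5859] [0.4338 0.1199 0.1003] [179.8224   0.2672 146.5676] (array([-0.2434, -0.3428,  0.0003]), array([  0.41,  -0.1 , 140.27]))
```

>>> servo_tool(increments=[[[-0.014, -0.02, 0, 0, 0, 8.25, -1], [-0.029, -0.04, 0, 0, 0, 16.5, -1], [-0.043, -0.061, 0, 0, 0, 24.8, -1], [-0.057, -0.081, 0, 0, 0, 33, -1], [-0.072, -0.101, 0, 0, 0, 41.3, -1], [-0.086, -0.121, 0, 0, 0, 49.5, -1], [-0.1, -0.141, 0, 0, 0, 57.8, -1], [-0.114, -0.161, 0, 0, 0, 66, -1], [-0.129, -0.182, 0, 0, 0, 74.3, -1], [-0.143, -0.202, 0, 0, 0, 82.5, -1], [-0.157, -0.222, 0, 0, 0, 90.8, -1], [-0.172, -0.242, 0, 0, 0, 99, -1], [-0.186, -0.262, 0, 0, 0, 107.3, -1], [-0.2, -0.282, 0, 0, 0, 115.5, -1], [-0.215, -0.303, 0, 0, 0, 123.8, -1], [-0.229, -0.323, 0, 0, 0, 132, -1], [-0.243, -0.343, 0, 0, 0, 140.2, -1], [-0.243, -0.343, 0, 0, 0, 140.2, -1], [-0.243, -0.343, 0, 0, 0, 140.2, -1], [-0.243, -0.343, 0, 0, 0, 140.2, -1]]])

```text
time_s: 14.75
tool_pos: [0.4455, -0.2992, 0.0968]
tool_rot: [-179.9, 0.1, 6.5]
force: [-0.1, -0.4, -1.0]
grip_width: 0.0099
```

```bash
python3 - <<'E'
from h import *
c=cam('scene'); cv2.imwrite('pics/s5.png',cv2.resize(c['frame'][60:260,180:460],None,fx=2.8,fy=2.8))
o=env.get_obs();print(o['time_s'],o['force'],o['tool_pos'],o['tool_rot'],o['qpos'],tip([.4481,-.3002,.028],6.3))
E
```

```text
14.8 [ 0.5961  0.7336 -2.1294] [ 0.4456 -0.2992  0.0971] [-179.9401    0.0363    6.5144] [ 43.9452  11.1171 -14.1794 107.4233   3.0395  61.8886 -54.9005] (array([0.0024, 0.0013, 0.0691]), array([-0.06,  0.04,  0.21]))
```

View pics/s5.png

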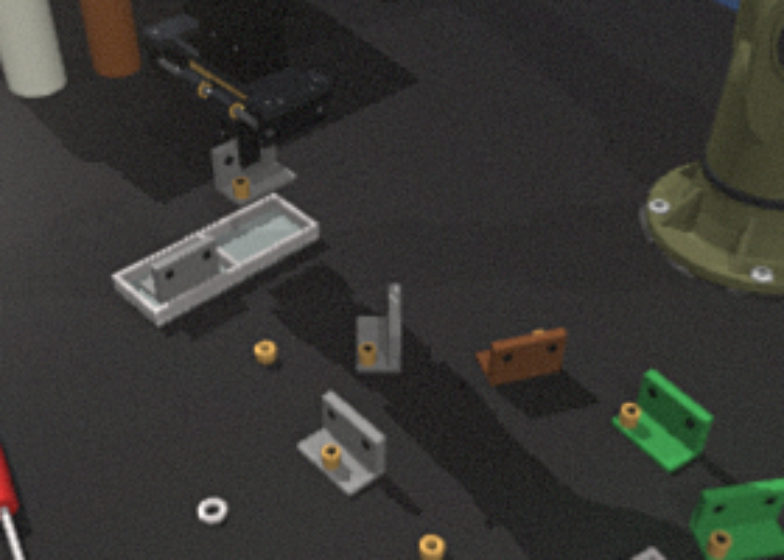

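The picture shows D held level above the near half of the tray, at (245,170) in the crop. B sits within the far compartment at (185,265). I lower D.

>>> servo_tool(increments=[[[0.0024, 0.001, 0.02, 0, 0, 0, -1], [0.0024, 0.001, 0.04, 0, 0, 0, -1], [0.0024, 0.001, 0.055, 0, 0, 0, -1], [0.0024, 0.001, 0.063, 0, 0, 0, -1], [0.0024, 0.001, 0.067, 0, 0, 0, -1], [0.0024, 0.001, 0.069, 0, 0, 0, -1], [0.0024, 0.001, 0.069, 0, 0, 0, -1], [0.0024, 0.001, 0.069, 0, 0, 0, -1]]])

```text
time_s: 15.6
tool_pos: [0.4486, -0.3018, 0.0293]
tool_rot: [179.9, -0.1, 6.4]
force: [0.0, 0.5, -1.8]
grip_width: 0.0097
```

>>> servo_tool(increments=[[[0, 0, 0.0005, 0, 0, 0, -1], [0, 0, 0.001, 0, 0, 0, -1], [0, 0, 0.0015, 0, 0, 0, -1], [0, 0, 0.0015, 0, 0, 0, -1]]])

```text
time_s: 16.0
tool_pos: [0.448, -0.3015, 0.0271]
tool_rot: [180.0, 0.0, 6.4]
force: [-0.1, 0.6, -1.3]
grip_width: 0.0097
```

>>> servo_tool(increments=[[[0, 0, 0.0005, 0, 0, 0, -1], [0, 0, 0.001, 0, 0, 0, -1], [0, 0, 0.0015, 0, 0, 0, -1], [0, 0, 0.0015, 0, 0, 0, -1]]])

```text
time_s: 16.4
tool_pos: [0.4481, -0.3015, 0.0264]
tool_rot: [180.0, 0.0, 6.4]
force: [-2.2, 1.5, 6.0]
grip_width: 0.01
```

>>> servo_tool(increments=[[[0, 0, 0, 0, 0, 0, -0.2], [0, 0, 0, 0, 0, 0, -0.2], [0, 0, 0, 0, 0, 0, -0.2], [0, 0, 0, 0, 0, 0, -0.2], [0, 0, 0, 0, 0, 0, -0.2], [0, 0, -0.02, 0, 0, 0, -0.2], [0, 0, -0.06, 0, 0, 0, -0.2], [0, 0, -0.095, 0, 0, 0, 1], [0, 0, -0.095, 0, 0, 0, 1]]])

```text
time_s: 17.3
tool_pos: [0.4514, -0.3034, 0.126]
tool_rot: [179.6, -0.4, 6.4]
force: [0.9, -0.2, 0.0]
grip_width: 0.0441
```

```bash
python3 - <<'E'
from h import *
o=env.get_obs();print(o['force'],o['tool_pos'],o['qpos'],tip([.6583,.1253,.12],143.5))
E
```

```text
[ 0.935  -0.2086  0.0305] [ 0.4514 -0.3034  0.126 ] [ 44.0808   9.7902 -14.2421 105.3481   2.712   64.6056 -54.7329] (array([ 0.2531, -0.4032,  0.0052]), array([   0.7 ,    0.26, -137.13]))
```

>>> servo_tool(increments=[[[0.015, -0.024, 0, 0, 0, -8.1, 1], [0.03, -0.047, 0, 0, 0, -16.1, 1], [0.045, -0.071, 0, 0, 0, -24.2, 1], [0.06, -0.095, 0, 0, 0, -32.3, 1], [0.074, -0.119, 0, 0, 0, -40.3, 1], [0.089, -0.142, 0, 0, 0, -48.4, 1], [0.104, -0.166, 0, 0, 0, -56.5, 1], [0.119, -0.19, 0, 0, 0, -64.5, 1], [0.134, -0.213, 0, 0, 0, -72.6, 1], [0.149, -0.237, 0, 0, 0, -80.7, 1], [0.164, -0.261, 0, 0, 0, -88.7, 1], [0.179, -0.285, 0, 0, 0, -96.8, 1], [0.193, -0.308, 0, 0, 0, -104.9, 1], [0.208, -0.332, 0, 0, 0, -112.9, 1], [0.223, -0.356, 0, 0, 0, -121, 1], [0.238, -0.379, 0, 0, 0, -129, 1], [0.253, -0.403, 0, 0, 0, -137.1, 1], [0.253, -0.403, 0, 0, 0, -137.1, 1], [0.253, -0.403, 0, 0, 0, -137.1, 1], [0.253, -0.403, 0, 0, 0, -137.1, 1]]])

```text
time_s: 19.3
tool_pos: [0.6545, 0.1254, 0.1198]
tool_rot: [-179.9, 0.0, 143.3]
force: [-0.6, 0.0, 0.7]
grip_width: 0.0872
```

```bash
python3 - <<'E'
from h import *
c=cam('wrist'); cv2.imwrite('pics/w6.png',c['frame']);c=cam('top'); cv2.imwrite('pics/t6.png',cv2.resize(c['frame'][100:300,340:580],None,fx=3,fy=3))
o=env.get_obs();print(o['time_s'],o['tool_pos'],o['tool_rot'],o['qpos'],tip([.658,.1252,.0215],143.5))
E
```

```text
19.4 [0.6547 0.1252 0.1203] [-179.9257    0.0335  143.309 ] [ 18.2584  30.2062 -42.8348  86.4149  21.1848  71.7409  25.9242] (array([-0.0026,  0.0021,  0.0988]), array([-0.07,  0.03, -0.19]))
```

View pics/w6.png

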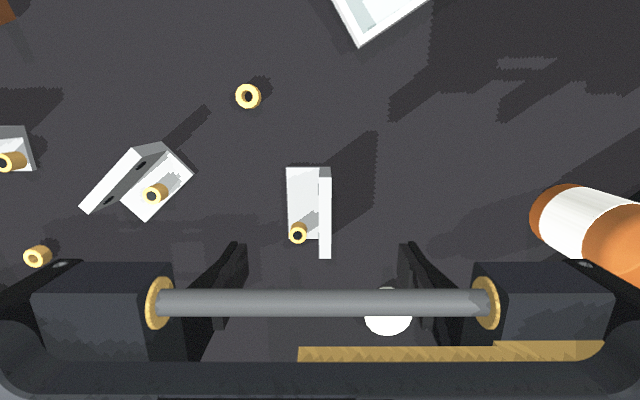

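View pics/t6.png

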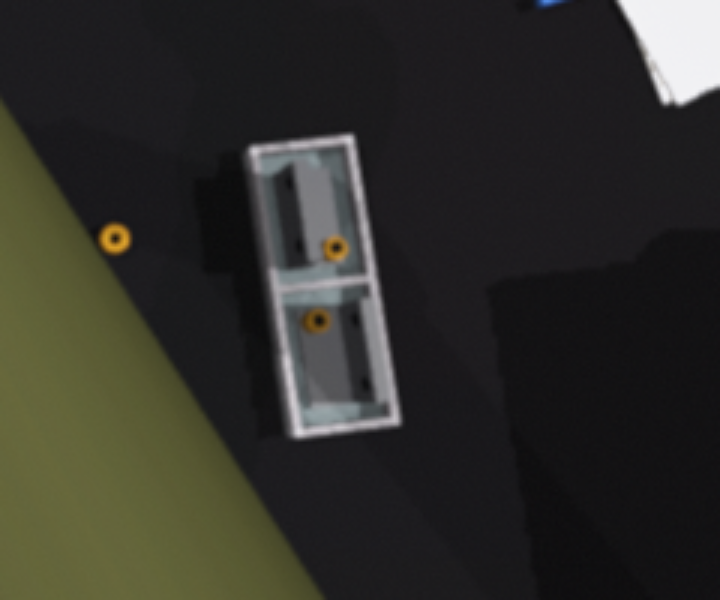

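The top crop shows B at (315,215) and D at (345,350), both flat inside their compartments and clear of the walls. The wrist view shows A at (308,210), wall at column 324 and barrel at (297,233), so right-hand. I grip it.

>>> servo_tool(increments=[[[-0.0026, 0.002, 0.02, 0, 0, 0, 1], [-0.0026, 0.002, 0.05, 0, 0, 0, 1], [-0.0026, 0.002, 0.08, 0, 0, 0, 1], [-0.0026, 0.002, 0.093, 0, 0, 0, 1], [-0.0026, 0.002, 0.098, 0, 0, 0, 1], [-0.0026, 0.002, 0.098, 0, 0, 0, 1], [-0.0026, 0.002, 0.098, 0, 0, 0, -1], [-0.0026, 0.002, 0.098, 0, 0, 0, -1], [-0.0026, 0.002, 0.098, 0, 0, 0, -1], [-0.0026, 0.002, 0.098, 0, 0, 0, -1], [-0.0026, 0.002, 0.098, 0, 0, 0, -1], [-0.0026, 0.002, 0.098, 0, 0, 0, -1], [-0.0026, 0.002, 0.098, 0, 0, 0, -1], [-0.0026, 0.002, 0.098, 0, 0, 0, -1], [-0.0026, 0.002, 0.098, 0, 0, 0, -1], [-0.0026, 0.002, 0.098, 0, 0, 0, -1], [-0.0026, 0.002, 0.098, 0, 0, 0, -1], [-0.0026, 0.002, 0.098, 0, 0, 0, -1], [-0.0026, 0.002, 0.098, 0, 0, 0, -1], [-0.0026, 0.002, 0.098, 0, 0, 0, -1]]])

```text
time_s: 21.4
tool_pos: [0.658, 0.127, 0.0224]
tool_rot: [-180.0, -0.0, 143.5]
force: [-0.1, -0.7, -0.4]
grip_width: 0.01
```

>>> servo_tool(increments=[[[0, 0, -0.01, 0, 0, 0, -1], [0, 0, -0.03, 0, 0, 0, -1], [0, 0, -0.06, 0, 0, 0, -1], [0, 0, -0.075, 0, 0, 0, -1], [0, 0, -0.075, 0, 0, 0, -1]]])

```text
time_s: 21.9
tool_pos: [0.66, 0.1281, 0.1007]
tool_rot: [179.8, 0.2, 143.5]
force: [0.9, -0.3, -1.6]
grip_width: 0.0097
```

```bash
python3 - <<'E'
from h import *
o=env.get_obs();print(o['time_s'],o['force'],o['tool_pos'],o['tool_rot'],tip([.5465,.2815,.1],85.8))
E
```

```text
21.9 [ 0.8583 -0.277  -1.639 ] [0.66   0.1281 0.1007] [179.7701   0.216  143.4735] (array([0.1825, 0.0558, 0.0003]), array([ 0.32,  0.08, 57.67]))
```

>>> servo_tool(increments=[[[0.018, 0.006, 0, 0, 0, 5.8, -1], [0.036, 0.011, 0, 0, 0, 11.5, -1], [0.055, 0.017, 0, 0, 0, 17.3, -1], [0.073, 0.022, 0, 0, 0, 23, -1], [0.091, 0.028, 0, 0, 0, 28.8, -1], [0.11, 0.034, 0, 0, 0, 34.6, -1], [0.128, 0.039, 0, 0, 0, 40.4, -1], [0.146, 0.045, 0, 0, 0, 46.1, -1], [0.164, 0.05, 0, 0, 0, 51.9, -1], [0.1825, 0.056, 0, 0, 0, 57.6, -1], [0.1825, 0.056, 0, 0, 0, 57.6, -1], [0.1825, 0.056, 0, 0, 0, 57.6, -1], [0.1825, 0.056, 0, 0, 0, 57.6, -1]]])

```text
time_s: 23.2
tool_pos: [0.5455, 0.2791, 0.0968]
tool_rot: [-180.0, 0.1, 85.9]
force: [0.1, -1.0, -1.0]
grip_width: 0.0097
```

```bash
python3 - <<'E'
from h import *
c=cam('scene'); cv2.imwrite('pics/s7.png',cv2.resize(c['frame'][140:360,240:500],None,fx=2.6,fy=2.6))
o=env.get_obs();print(o['time_s'],o['force'],o['tool_pos'],o['tool_rot'],o['qpos'],tip([.5465,.2815,.028],85.8))
E
```

```text
23.25 [ 0.501  -0.6449 -1.5176] [0.5457 0.2791 0.0969] [-179.9878    0.06     85.8087] [ -0.3221  23.1138 -36.1291  96.0698  14.7568  65.6864 -44.5913] (array([0.0025, 0.0007, 0.0689]), array([-0.01,  0.06,  0.01]))
```

View pics/s7.png

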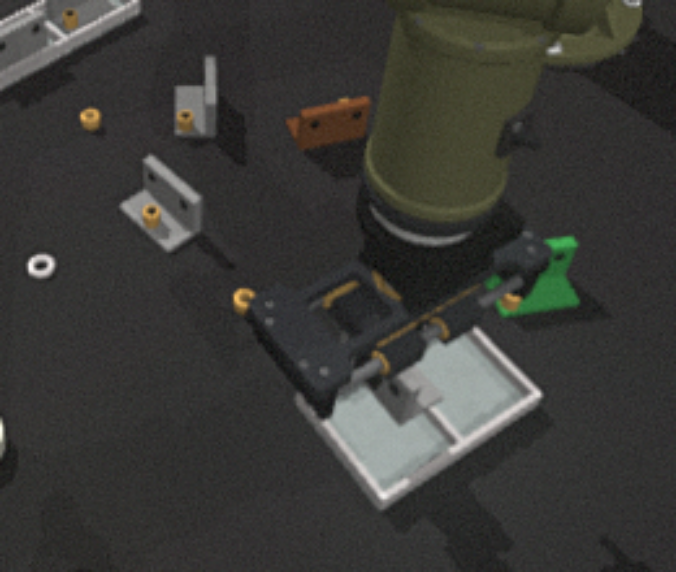

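A is held above the far compartment of the squarish tray, at (405,395) in the crop. I lower it.

>>> servo_tool(increments=[[[0.0025, 0.0007, 0.02, 0, 0, 0, -1], [0.0025, 0.0007, 0.04, 0, 0, 0, -1], [0.0025, 0.0007, 0.055, 0, 0, 0, -1], [0.0025, 0.0007, 0.063, 0, 0, 0, -1], [0.0025, 0.0007, 0.067, 0, 0, 0, -1], [0.0025, 0.0007, 0.069, 0, 0, 0, -1], [0.0025, 0.0007, 0.069, 0, 0, 0, -1], [0.0025, 0.0007, 0.069, 0, 0, 0, -1]]])

```text
time_s: 24.05
tool_pos: [0.5462, 0.2836, 0.0293]
tool_rot: [179.9, -0.0, 85.9]
force: [0.2, 0.3, -1.0]
grip_width: 0.0102
```

>>> servo_tool(increments=[[[0, 0, 0.0005, 0, 0, 0, -1], [0, 0, 0.001, 0, 0, 0, -1], [0, 0, 0.0015, 0, 0, 0, -1], [0, 0, 0.0015, 0, 0, 0, -1]]])

```text
time_s: 24.45
tool_pos: [0.5456, 0.2832, 0.027]
tool_rot: [-180.0, 0.0, 85.9]
force: [-0.4, -0.3, -1.6]
grip_width: 0.0098
```

>>> servo_tool(increments=[[[0, 0, 0.0005, 0, 0, 0, -1], [0, 0, 0.001, 0, 0, 0, -1], [0, 0, 0.0015, 0, 0, 0, -1], [0, 0, 0.0015, 0, 0, 0, -1]]])

```text
time_s: 24.85
tool_pos: [0.5458, 0.2833, 0.0264]
tool_rot: [180.0, 0.0, 85.9]
force: [-1.5, -1.6, 4.7]
grip_width: 0.0096
```

>>> servo_tool(increments=[[[0, 0, 0, 0, 0, 0, -0.2], [0, 0, 0, 0, 0, 0, -0.2], [0, 0, 0, 0, 0, 0, -0.2], [0, 0, 0, 0, 0, 0, -0.2], [0, 0, 0, 0, 0, 0, -0.2], [0, 0, -0.02, 0, 0, 0, -0.2], [0, 0, -0.06, 0, 0, 0, -0.2], [0, 0, -0.095, 0, 0, 0, 1], [0, 0, -0.095, 0, 0, 0, 1]]])

```text
time_s: 25.75
tool_pos: [0.5487, 0.2855, 0.1262]
tool_rot: [179.5, -0.3, 85.9]
force: [0.2, 1.1, 1.7]
grip_width: 0.0441
```

```bash
python3 - <<'E'
from h import *
o=env.get_obs();print(o['force'],o['tool_pos'],o['qpos'],tip([.424,-.0767,.12],53.9))
E
```

```text
[0.2317 1.1043 1.7   ] [0.5487 0.2855 0.1262] [ -0.2072  21.7779 -36.7808  94.1659  13.9539  68.1252 -44.2646] (array([-0.3703, -0.0983,  0.0036]), array([ 0.4 , -0.4 , 31.97]))
```

>>> servo_tool(increments=[[[-0.02, -0.005, 0, 0, 0, 2, 1], [-0.05, -0.013, 0, 0, 0, 4.5, 1], [-0.08, -0.021, 0, 0, 0, 7, 1], [-0.11, -0.03, 0, 0, 0, 9.5, 1], [-0.14, -0.037, 0, 0, 0, 12, 1], [-0.17, -0.045, 0, 0, 0, 14.5, 1], [-0.2, -0.053, 0, 0, 0, 17, 1], [-0.23, -0.061, 0, 0, 0, 20, 1], [-0.26, -0.069, 0, 0, 0, 22.5, 1], [-0.29, -0.077, 0, 0, 0, 25, 1], [-0.32, -0.085, 0, 0, 0, 27.5, 1], [-0.35, -0.093, 0, 0, 0, 30, 1], [-0.37, -0.098, 0, 0, 0, 32, 1], [-0.37, -0.098, 0, 0, 0, 32, 1], [-0.37, -0.098, 0, 0, 0, 32, 1], [-0.37, -0.098, 0, 0, 0, 32, 1]]])

```text
time_s: 27.35
tool_pos: [0.4217, -0.0774, 0.1205]
tool_rot: [-180.0, -0.0, 54.0]
force: [0.5, 0.8, 0.5]
grip_width: 0.0868
```

```bash
python3 - <<'E'
from h import *
c=cam('wrist'); cv2.imwrite('pics/w8.png',c['frame'])
o=env.get_obs();print(o['time_s'],o['tool_pos'],o['tool_rot'],o['qpos'],tip([.424,-.0767,.0215],53.9))
E
```

```text
27.4 [ 0.4217 -0.0774  0.1205] [-179.9936   -0.0201   54.0144] [ 28.2808  -3.42   -20.6451 119.5281  -1.3678  63.6754 -27.7096] (array([0.0018, 0.0015, 0.099 ]), array([-0.01, -0.02,  0.11]))
```

View pics/w8.png

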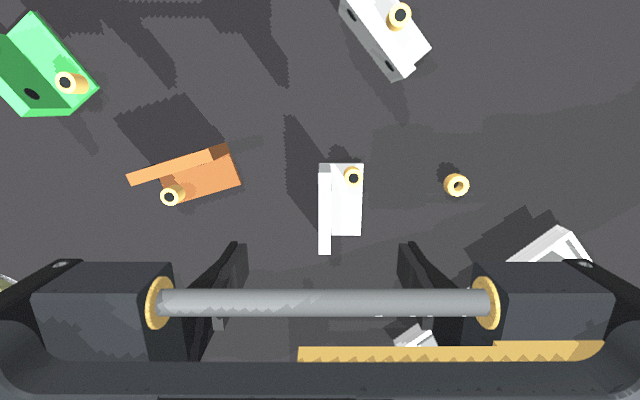

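The wrist view shows E at (340,205), wall at column 324 and barrel at (353,177), so right-hand. The brown look-alike's corner at (240,185) is close to the left finger, so I narrow the jaws before descending.

>>> servo_tool(increments=[[[0.0018, 0.0015, 0, 0, 0, 0, 0.2], [0.0018, 0.0015, 0.01, 0, 0, 0, 0.2], [0.0018, 0.0015, 0.02, 0, 0, 0, 0.2], [0.0018, 0.0015, 0.03, 0, 0, 0, 0.2], [0.0018, 0.0015, 0.05, 0, 0, 0, 0.2], [0.0018, 0.0015, 0.08, 0, 0, 0, 0.2], [0.0018, 0.0015, 0.093, 0, 0, 0, 0.2], [0.0018, 0.0015, 0.098, 0, 0, 0, 0.2], [0.0018, 0.0015, 0.098, 0, 0, 0, 0.2], [0.0018, 0.0015, 0.098, 0, 0, 0, -1], [0.0018, 0.0015, 0.098, 0, 0, 0, -1], [0.0018, 0.0015, 0.098, 0, 0, 0, -1], [0.0018, 0.0015, 0.098, 0, 0, 0, -1], [0.0018, 0.0015, 0.098, 0, 0, 0, -1], [0.0018, 0.0015, 0.098, 0, 0, 0, -1], [0.0018, 0.0015, 0.098, 0, 0, 0, -1], [0.0018, 0.0015, 0.098, 0, 0, 0, -1], [0.0018, 0.0015, 0.098, 0, 0, 0, -1], [0.0018, 0.0015, 0.098, 0, 0, 0, -1], [0.0018, 0.0015, 0.098, 0, 0, 0, -1]]])

```text
time_s: 29.4
tool_pos: [0.4236, -0.0782, 0.0226]
tool_rot: [180.0, 0.0, 53.9]
force: [-1.0, 0.6, 2.9]
grip_width: 0.0099
```

>>> servo_tool(increments=[[[0, 0, 0, 0, 0, 0, -1], [0, 0, -0.01, 0, 0, 0, -1], [0, 0, -0.03, 0, 0, 0, -1], [0, 0, -0.06, 0, 0, 0, -1], [0, 0, -0.075, 0, 0, 0, -1], [0, 0, -0.075, 0, 0, 0, -1]]])

```text
time_s: 30.0
tool_pos: [0.4254, -0.0785, 0.1]
tool_rot: [179.7, -0.1, 53.9]
force: [0.8, 0.5, -1.2]
grip_width: 0.0097
```

```bash
python3 - <<'E'
from h import *
o=env.get_obs();print(o['time_s'],o['force'],o['tool_pos'],o['tool_rot'],tip([.4387,.2893,.1],85.8))
c=cam('top'); cv2.imwrite('pics/t9.png',cv2.resize(c['frame'][100:320,120:400],None,fx=2.6,fy=2.6))
E
```

```text
30.0 [ 0.7671  0.541  -1.2419] [ 0.4254 -0.0785  0.1   ] [179.7201  -0.0976  53.8654] (array([ 0.3049, -0.2062, -0.0005]), array([  0.3 ,  -0.02, -31.93]))
```

View pics/t9.png

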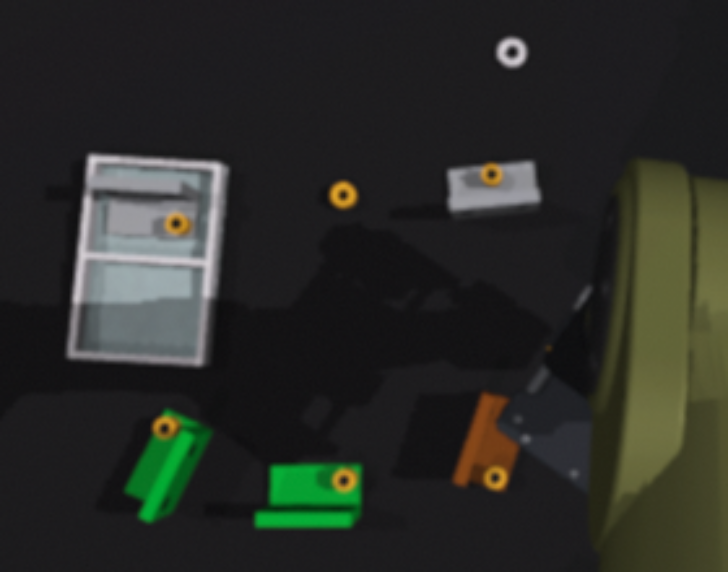

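A stands in the far compartment at (145,205) in the crop, and the brown and green pieces are undisturbed. I carry E over with a slight outward arc.

>>> servo_tool(increments=[[[0.022, -0.004, 0, 0, 0, -2, -1], [0.044, -0.01, 0, 0, 0, -4.5, -1], [0.072, -0.022, 0, 0, 0, -7, -1], [0.1, -0.037, 0, 0, 0, -10, -1], [0.13, -0.053, 0, 0, 0, -13, -1], [0.16, -0.074, 0, 0, 0, -16, -1], [0.188, -0.096, 0, 0, 0, -19, -1], [0.214, -0.118, 0, 0, 0, -22, -1], [0.24, -0.142, 0, 0, 0, -25, -1], [0.266, -0.167, 0, 0, 0, -28, -1], [0.288, -0.189, 0, 0, 0, -30.5, -1], [0.305, -0.206, 0, 0, 0, -31.9, -1], [0.305, -0.206, 0, 0, 0, -31.9, -1], [0.305, -0.206, 0, 0, 0, -31.9, -1], [0.305, -0.206, 0, 0, 0, -31.9, -1]]])

```text
time_s: 31.55
tool_pos: [0.4367, 0.2891, 0.0968]
tool_rot: [-179.9, 0.1, 85.8]
force: [0.3, -0.4, -0.9]
grip_width: 0.0097
```

```bash
python3 - <<'E'
from h import *
c=cam('scene'); cv2.imwrite('pics/s9.png',cv2.resize(c['frame'][140:360,240:500],None,fx=2.6,fy=2.6))
o=env.get_obs();print(o['time_s'],o['force'],o['tool_pos'],o['tool_rot'],o['qpos'],tip([.4387,.2893,.028],85.8))
E
```

```text
31.6 [-0.6035 -0.8502 -0.5045] [0.437  0.2887 0.097 ] [-179.9557    0.0553   85.7127] [  1.4082  12.8297 -41.6258 108.3577   9.5929  62.3849 -48.2768] (array([0.0008, 0.0017, 0.069 ]), array([-0.04,  0.06, -0.09]))
```

View pics/s9.png

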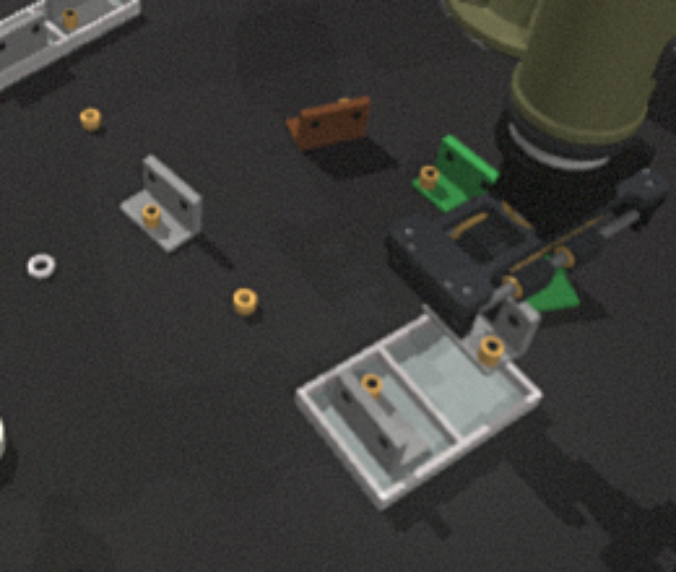

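E is held over the near compartment at (505,335) in the crop. A stands flat in the other one. I lower E and release with a smaller opening because the green piece is nearby.

>>> servo_tool(increments=[[[0.0008, 0.0017, 0.02, 0, 0, 0, -1], [0.0008, 0.0017, 0.04, 0, 0, 0, -1], [0.0008, 0.0017, 0.055, 0, 0, 0, -1], [0.0008, 0.0017, 0.063, 0, 0, 0, -1], [0.0008, 0.0017, 0.067, 0, 0, 0, -1], [0.0008, 0.0017, 0.069, 0, 0, 0, -1], [0.0008, 0.0017, 0.069, 0, 0, 0, -1], [0.0008, 0.0017, 0.07, 0, 0, 0, -1], [0.0008, 0.0017, 0.0705, 0, 0, 0, -1]]])

```text
time_s: 32.5
tool_pos: [0.4391, 0.2905, 0.0275]
tool_rot: [179.9, -0.0, 85.8]
force: [-0.9, -0.8, -0.8]
grip_width: 0.0099
```

>>> servo_tool(increments=[[[0, 0, 0.0005, 0, 0, 0, -1], [0, 0, 0.001, 0, 0, 0, -1], [0, 0, 0.0015, 0, 0, 0, -1], [0, 0, 0.0015, 0, 0, 0, -1]]])

```text
time_s: 32.9
tool_pos: [0.439, 0.2904, 0.0267]
tool_rot: [180.0, 0.0, 85.8]
force: [-2.5, -2.3, 8.5]
grip_width: 0.01
```

>>> servo_tool(increments=[[[0, 0, -0.0005, 0, 0, 0, -0.4], [0, 0, -0.0005, 0, 0, 0, -0.4], [0, 0, -0.0005, 0, 0, 0, -0.4], [0, 0, -0.0005, 0, 0, 0, -0.4], [0, 0, -0.0005, 0, 0, 0, -0.4], [0, 0, -0.02, 0, 0, 0, -0.4], [0, 0, -0.06, 0, 0, 0, -0.4], [0, 0, -0.1, 0, 0, 0, -0.4], [-0.04, 0.04, -0.15, 0, 0, 0, 0], [-0.08, 0.08, -0.18, 0, 0, 0, 0], [-0.12, 0.12, -0.18, 0, 0, 0, 0], [-0.16, 0.14, -0.18, 0, 0, 0, 0], [-0.2, 0.14, -0.18, 0, 0, 0, 0], [-0.24, 0.14, -0.18, 0, 0, 0, 0], [-0.28, 0.14, -0.18, 0, 0, 0, 0], [-0.28, 0.14, -0.18, 0, 0, 0, 0]]])

```text
time_s: 34.5
tool_pos: [0.5575, -0.0093, 0.2049]
tool_rot: [-180.0, 0.3, 85.0]
force: [0.5, -0.3, -0.8]
grip_width: 0.0433
```

```bash
python3 - <<'E'
from h import *
c=cam('top'); cv2.imwrite('pics/t10.png',c['frame'])
c=cam('scene'); cv2.imwrite('pics/s10.png',c['frame']); print(env.get_obs()['time_s'],env.get_obs()['tool_pos'])
E
```

```text
34.6 [ 0.5576 -0.0011  0.2053]
```

View pics/t10.png

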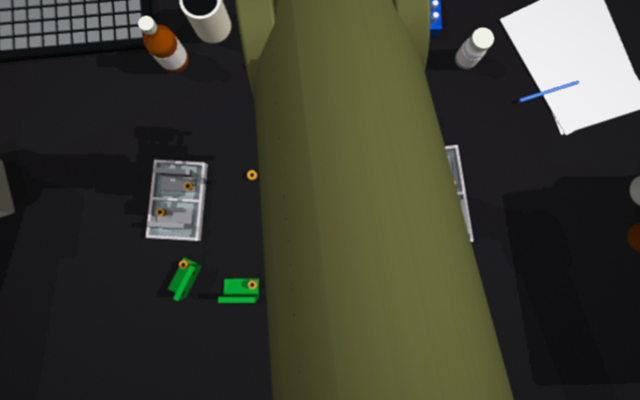

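View pics/s10.png

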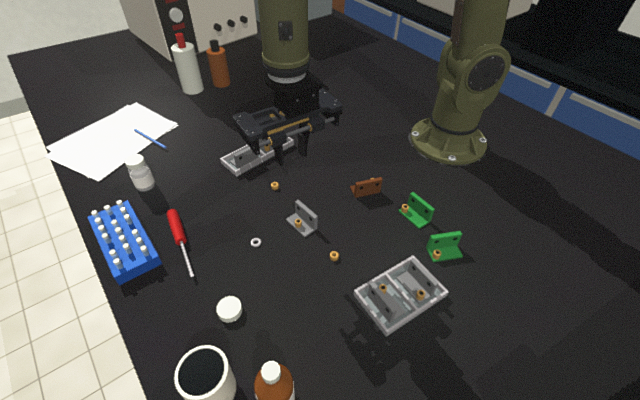

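```bash
python3 - <<'E'
from h import *
c=load('top'); t=c['frame'][145:255,130:225]; s=load('scene')['frame'][245:340,345:455]
cv2.imwrite('pics/f.png',np.hstack([cv2.resize(t,(400,460),interpolation=3),cv2.resize(s,(400,460),interpolation=3)]))
hsv=cv2.cvtColor(c['frame'],cv2.COLOR_BGR2HSV); n,l,st,ce=cv2.connectedComponentsWithStats(cv2.inRange(hsv,(12,110,80),(30,255,255)))
for i in range(1,n):
    if st[i,4]>12 and ce[i][1]>100: print(ce[i],onz(c,ce[i],.024)[0],onz(c,ce[i],.02)[0])
print('predicted A',np.array([.5456,.2832])-[.025,0]+np.array([0,-.025]),'E',np.array([.439,.2904])+.025)
E
```

```text
[355.5 101.5] [ 0.696  -0.0906  0.024 ] [ 0.6975 -0.091   0.02  ]
[396.7368 149.2105] [ 0.5918 -0.1751  0.024 ] [ 0.5928 -0.176   0.02  ]
[251.7333 174.4333] [0.5413 0.1282 0.024 ] [0.542  0.1289 0.02  ]
[402.5789 175.4737] [ 0.5358 -0.1854  0.024 ] [ 0.5365 -0.1864  0.02  ]
[453.6875 181.9375] [ 0.521  -0.2923  0.024 ] [ 0.5216 -0.2938  0.02  ]
[188.5    185.6852] [0.5192 0.2572 0.024 ] [0.5198 0.2586 0.02  ]
[406.6111 193.2778] [ 0.4983 -0.1925  0.024 ] [ 0.4988 -0.1935  0.02  ]
[372.0714 203.4286] [ 0.478  -0.1199  0.024 ] [ 0.4784 -0.1205  0.02  ]
[160.1042 211.6875] [0.4664 0.3132 0.024 ] [0.4667 0.3149 0.02  ]
[421.5385 213.1538] [ 0.4565 -0.2219  0.024 ] [ 0.4568 -0.2231  0.02  ]
[410.9375 215.0625] [ 0.4529 -0.1997  0.024 ] [ 0.4531 -0.2008  0.02  ]
[415.0667 233.4   ] [ 0.4151 -0.2068  0.024 ] [ 0.4151 -0.2079  0.02  ]
[417.3077 242.0769] [ 0.3973 -0.2107  0.024 ] [ 0.3972 -0.2118  0.02  ]
[419.9333 254.9333] [ 0.3711 -0.215   0.024 ] [ 0.3709 -0.2162  0.02  ]
[183.2581 263.629 ] [0.3613 0.264  0.024 ] [0.361  0.2654 0.02  ]
[252.1071 284.1607] [0.3184 0.1261 0.024 ] [0.3179
[... 501 characters left out ...]
.2711  0.02  ]
[351.5714 339.    ] [ 0.2079 -0.0714  0.024 ] [ 0.2068 -0.0718  0.02  ]
[452.5625 343.5625] [ 0.1951 -0.2732  0.024 ] [ 0.1939 -0.2747  0.02  ]
[355.6022 373.011 ] [ 0.143  -0.0779  0.024 ] [ 0.1416 -0.0783  0.02  ]
[441.5682 354.9318] [ 0.1737 -0.2501  0.024 ] [ 0.1724 -0.2514  0.02  ]
[456.36 370.56] [ 0.1433 -0.2781  0.024 ] [ 0.1419 -0.2796  0.02  ]
[501.3158 376.8947] [ 0.1294 -0.3673  0.024 ] [ 0.1279 -0.3693  0.02  ]
[445.8824 375.7647] [ 0.1339 -0.2567  0.024 ] [ 0.1324 -0.2581  0.02  ]
[449.6364 391.6364] [ 0.1039 -0.2627  0.024 ] [ 0.1022 -0.2641  0.02  ]
[389.16 392.24] [ 0.1055 -0.1431  0.024 ] [ 0.1038 -0.1438  0.02  ]
predicted A [0.5206 0.2582] E [0.464  0.3154]
```

View pics/f.png

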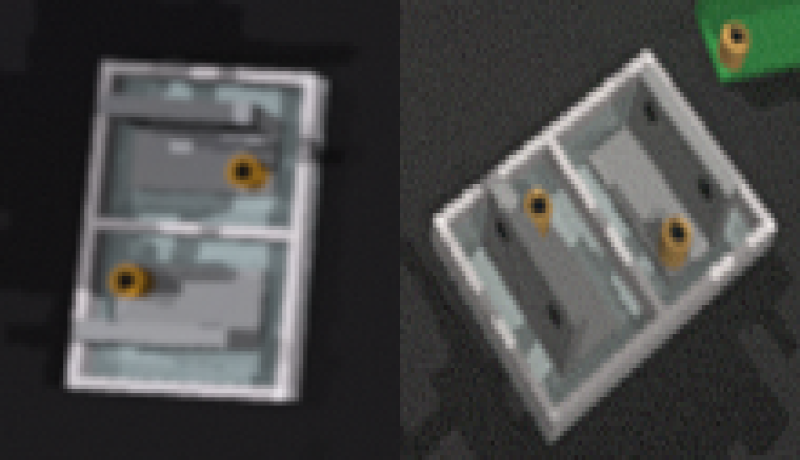

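Both right-hand hinges stand flat, one per compartment, and their barrels are within about 3 mm of the predicted positions (A at pixel 188,186, E at 160,212). The arm is clear and touching nothing, so I hand the job in.

```bash
python3 - <<'E'
from h import *
o=env.get_obs(); print(o['time_s'],o['force'],o['joint_velocities']); print(env.sign_off())
E
```

```text
34.6 [-0.4164  0.6055  0.0977] [-2.3105 -0.0703 -2.9255 -0.127  -0.8591 -0.1144 -0.2248]
the job is handed in; nothing more can be done
None
```

All four hinges are sorted: the two left-hand ones stand in the long tray and the two right-hand ones in the squarish tray, one per compartment. I lowered each one until a light floor contact (about 5–9 N) before releasing it. The job was handed in at 34.6 s. No verdict was reported.

- **Squarish tray:** the last top and scene pictures show both hinges flat inside their compartments. The barrels are within about 3 mm of where I predicted.
- **Long tray:** a clear top view taken after both were placed shows both hinges flat and clear of the walls. In the last pictures the arm mostly hid this tray, so I did not check it again.
- **Left alone:** the plain hinge and the brown and green look-alikes looked to be where they started in the last scene picture, which I judged by eye.
- **Arm at hand-in:** it was still settling slightly (under 3 degrees/s), about 0.2 m up and touching nothing.

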